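# Refit the cuvette holder in the analyser's measuring bay

## Robot

A 7-joint arm with a two-finger parallel gripper is mounted at the origin on the work surface. World frame = base frame: x ahead of the robot, y to its left, z up, the work surface at z = 0. Lengths are in m, angles in rad, forces in N, time in s.
With the tool pointing down it reaches from about 0.35 to 0.9 m from the base axis. Payload 8.1 kg.
Tool frame: the origin (TCP) lies midway between the tips of the shut fingers; the grasp point (between the pads) lies arm.hold_point_z behind it (arm.hold_point_z is the distance from the TCP to the grasp point, in m); z points along the fingers, x is the direction in which the jaws open and shut, and the axes are right-handed (so a half turn about z gives the same grasp; the last joint's range is limited). The gripper opens to 92 mm and grips with 3 to 60 N. Pads are 19 mm wide; open, the fingers measure 130 mm over their backs; the gripper's body (75 mm by 190 mm) begins 47 mm behind the grasp point.
Start: joints at [-1.405, 0.434, 0.025, 1.573, -0.012, 1.134, -0.075], TCP at [0.166, 0.603, 0.227] pointing down, gripper open.
Joint ranges: [-2.62, 2.62], [-0.44, 2.09], [-1.27, 1.32], [0.08, 2.57], [-1.32, 4.46], [0.12, 2], [-2.74, 2.74]. Speed limits (rad/s): [2.22, 2.22, 3.01, 3.01, 3.14, 3.14, 3.14].

## Interface

Orientations are given as a rotation vector (axis times angle).
In Python, from cell import arm gives the robot as it stands.
- The arm moves only by the shell command python3 -m pendant 'ROWS' [FORCE]. ROWS is JSON, a list of rows, each an object with "dp": the shift along the tool's x, y, z in m, a list of three; "rotation": the turn, a rotation vector about the tool's x, y, z in rad, a list of three; "fingers": the closure, from -1 (fully open) to 1 (shut). In form: [{"dp": [x, y, z], "rotation": [rx, ry, rz], "fingers": fingers}, ...]. A call has 1 to 20 rows; each row is the pose to reach, as a shift and turn from the pose measured when the call began, along the tool's axes at that moment; what a row does not reach only later rows make up. A row lasts 1/8 s, in which the tool goes at most 62.5 mm and 10.7 degrees, less where a joint would pass 70% of its speed; a pose out of reach is approached as far as the arm can. A call with a gripper value outside its range is refused whole. The fingers move at their own pace and stop on an object; FORCE is the grip in N (left out, the last holds). Time passes only in rows, so rows that repeat a pose let the fingers close. It gives the time, the measured TCP pose, the force and the opening at its end, in the units of the state.
- arm.observe(): the state, without advancing time (a new reading comes with each control period).
- arm.get_image(name): name is "scene" or "top"; returns the picture (384x512x3 uint8, blue, green, red); there is no depth.
- arm.camera_params(name): a dict with "camera_matrix" (3x3 intrinsics, pixels), "rvec" (rotation vector, rad) and "tvec" (3), from world to camera coordinates, as OpenCV has them. Camera axes: x right, y down, z forward; pixel columns grow to the right and rows downward; lengths in m; the calibration is good to about 2 mm. A picture is of the moment at which its call begins. camera_params takes no time and is no camera call.
- arm.sign_off(): hands the job in, once; it reports no verdict.
The state is a dict: "clock": time; "joints": joint angles; "dq": joint speeds; "joint_efforts": joint torques, N m; "position": TCP position; "ee_rot": TCP orientation; "force": force on the tool from outside, world axes, zero at the start; "ft_torque": the same for the moment, N m; "width": opening from 0.0 (shut) to 1.0 (fully open).
Only numpy, scipy, OpenCV 4.12 (cv2) and the standard library are available. Lean on these libraries where they do the work, as an engineer would, in place of code of your own. Each camera call takes 0.05 s, during which the arm holds its last target.

## Task

The cuvette holder has been taken out of the bench analyser for cleaning. Pick it up, start its dovetail foot, narrow end first, in the mouth of the tapered way in the measuring bay, and slide it in until it wedges tight, with a firm push by feel that does not ram it. Then let go of it, and leave the jar, the carton and the tube rack where they are.

Things in the scene. Friction and masses are not known exactly. Their poses are not given: they have to be found in the camera images.
- holder_mid (a point): Cuvette holder, loose: a black upright block 56 mm long (x) x 34 wide (y) on a bright dovetail foot 14 high; 68 high in all, 13 square well in its top, 0.5 kg (may differ by a sixth). This point is its centre, 34 above its underside; z up, x points to the foot's NARROW end, which goes in first. Grip it across its bare flat +y and -y sides.
- holder: The same holder; origin at the centre of its underside, axes as before. The foot is 56 mm long, its underside 43 wide at the narrow end (+x) and 49 at the wide end (each side tapers 3 degrees); the flanks lean in 30 degrees from upright towards the top. It slides easily, at a friction of about 0.3.
- holder_knob (a point): Middle of the end face of the holder's steel knob, 18 mm in diameter, on the wide end (-x): 50 from the holder's middle, 20 above its underside. It is there to push the holder home and draw it out. Pushed straight here with nothing gripping it, the holder lines itself up in the way; held in a grip or pushed a little askew it binds early and is loose once let go.
- way: Tapered dovetail way of two steel rails on the bay floor. Fixed; origin on the floor (z = 0, 60 mm above the bench), on the centre line, where the holder's middle lies when tight with a mid-set gib; x runs from the wide mouth, on the robot's side, to the narrow end. Rails: x = -42 to 45, 12 high, outer sides 74 apart; flanks as the foot's, flared before x = -32; at the floor 56, 49, 41 apart at x = -42, -32, 45.
- way_mouth (a point): Middle of the way's mouth, on the floor, 42 mm before the origin; axes as the way's. The floor goes on flat and bare for 95 before it: the foot can be set down there and slid in on the floor; its front meets the mouth with the holder's middle 28 before this point. The block clears the rails' tops by 2; they lie beside it, below its sides.
- way_gib (a point): Top of the way's rail at -y, an adjustable gib; the other rail is fixed. The point is for the mid setting; the true setting is not shown: up to 0.9 mm nearer or farther, so the holder wedges anywhere from 9 mm before to 9 beyond the origin, up to 0.5 aside. It slides easily until both flanks bear, then it stops within 1 mm and the push rises steeply.
- analyser: The bench analyser, 320 x 440 mm, fixed; origin at the centre of its underside. The open measuring bay is its end at -y; bay walls stand 78 to each side of the way's centre line and 90 beyond its origin, up to 60 high above the bay floor. A push of 12 to 18 N along the way wedges the holder well and it stays by friction; under 10 N may leave it loose; above 25 N strains the way.
- jar: Clear specimen jar with a screw cap, loose, 58 mm in diameter, 66 high, origin at its underside. To be left alone.
- carton: Small white reagent carton, loose, 55 x 75 x 60 mm high, origin at its underside. To be left alone.
- tube_rack: White rack with capped sample tubes, loose, 70 x 110 mm, 90 high, origin at its underside. To be left alone.
Not all that is in view belongs to the job. Leave any green look-alike of the holder alone.

How it is judged:
On the way, in this order (a step that is already met when the one before it is completed fails the run):
1. the holder's foot, narrow end first, has entered the way from its mouth, standing on the bay floor (x of holder_mid in the frame of way between -0.066 and -0.016 m and y of holder_mid in the frame of way between -0.008 and 0.008 m and z of holder_mid in the frame of way between 0.029 and 0.038 m and angle between the x axis of holder_mid and the x axis of way, either way round below 0.15 rad and angle between holder_mid's own z axis and vertical below 0.15 rad), for 0.05 s.
2. the holder is pushed in until it wedges between the flanks (x of holder_mid in the frame of way between -0.012 and 0.012 m and y of holder_mid in the frame of way between -0.003 and 0.003 m and z of holder_mid in the frame of way between 0.031 and 0.037 m and angle between the x axis of holder_mid and the x axis of way, either way round below 0.05 rad and angle between holder_mid's own z axis and vertical below 0.05 rad and contact force between holder and way above 4 N), for 0.1 s.
At the end, for the whole second after the job is handed in: The holder stands in the way, upright and straight to it within 0.05 rad, down on the floor, its middle within 12 mm of the way's origin along it and 3 mm across, at rest and still wedged: its flank bears on the fixed rail with more than 3 N after it is let go (x of holder_mid in the frame of way between -0.012 and 0.012 m and y of holder_mid in the frame of way between -0.003 and 0.003 m and z of holder_mid in the frame of way between 0.031 and 0.037 m and angle between the x axis of holder_mid and the x axis of way, either way round below 0.05 rad and angle between holder_mid's own z axis and vertical below 0.05 rad and contact force between holder and way above 3 N and linear speed of holder below 0.01 m/s); the robot touches nothing.
It fails at once if the holder is rammed: its flank bears on the fixed rail with more than 20 N (contact force between holder and way above 20 N).
It fails at once if the jar is disturbed (distance of jar from where it was at the start of the episode above 0.02 m or angle between jar's own z axis and vertical above 0.3 rad).
It fails at once if the carton is disturbed (distance of carton from where it was at the start of the episode above 0.02 m or angle between carton's own z axis and vertical above 0.3 rad).
It fails at once if the tube rack is disturbed (distance of tube_rack from where it was at the start of the episode above 0.02 m or angle between tube_rack's own z axis and vertical above 0.3 rad).
It also fails if it takes over 72 s, if anything falls off the work surface, if the arm or the gripper's body presses on something with over 40 N, if the wrist force passes 120 N, or if a joint passes its speed limit or range.

## Working session

There is one attempt and no reset: what is moved stays moved. The work goes in short steps, Python scripts to look and compute and a shell command to move; the robot and the scene stay as the last step left them, time stands still between calls to the robot, and variables do not carry over. Pictures are saved under pics/ and viewed, and the job is handed in when it is done.

```bash
ls; mkdir -p pics; python3 - <<'E'
from cell import arm
import cv2
print(arm.observe(), arm.hold_point_z)
for n in("scene","top"):
    cv2.imwrite(f"pics/{n}0.png",arm.get_image(n)); print(n,arm.camera_params(n))
E
```

```text
pics
{'clock': 0.0, 'joints': array([-1.40458577,  0.43522407,  0.0249527 ,  1.57406895, -0.01160257,
        1.13398922, -0.07510235]), 'dq': array([ 0.00100619, -0.00140707,  0.00107265,  0.00135662, -0.0005147 ,
        0.0015395 , -0.00054548]), 'joint_efforts': array([ 3.65349479e-04, -6.67839146e+01,  9.85334292e-01, -3.14464545e+01,
       -6.04163460e-02,  4.29392047e-02,  1.89485336e-04]), 'position': array([0.16590081, 0.60206601, 0.22595494]), 'ee_rot': array([ 2.49830946e+00,  1.90303517e+00, -1.79919852e-03]), 'force': array([ 0.59413975,  0.28484368, -0.03303441]), 'ft_torque': array([ 0.02202251, -0.01962981, -0.03236044]), 'width': 0.9979153446951565} 0.0188
scene {'camera_matrix': array([[477.90582451,   0.        , 251.94548243],
       [  0.        , 477.90582451, 186.90985224],
       [  0.        ,   0.        ,   1.        ]]), 'rvec': array([ 0.9300733 ,  2.3182445 , -1.22130056]), 'tvec': array([ 0.48077847, -0.12082859,  1.54049304])}
top {'camera_matrix': array([[459.36631711,   0.        , 249.22993249],
       [  0.        , 459.36631711, 189.91601329],
       [  0.        ,   0.        ,   1.        ]]), 'rvec': array([ 2.14286996, -2.1767152 ,  0.09080033]), 'tvec': array([-0.08097052,  0.57317261,  1.07504582])}
```

View pics/scene0.png

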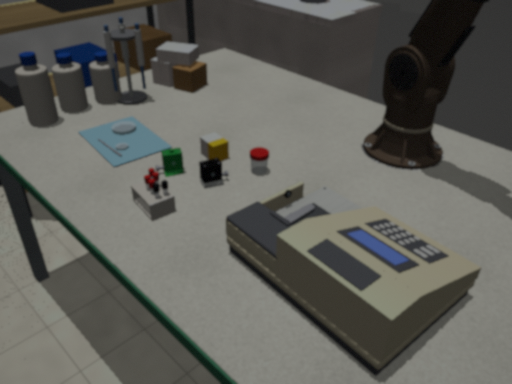

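View pics/top0.png

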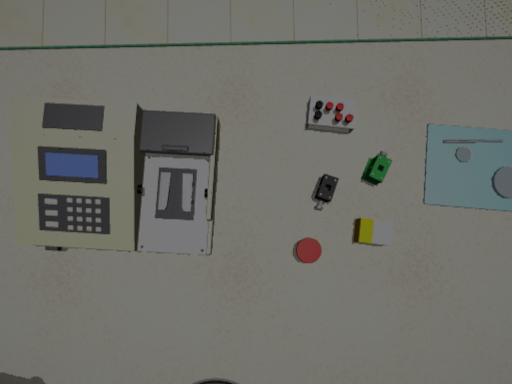

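Candidates for the holder: the black block at top (327,187) / scene (210,170), and the green look-alike at top (378,168) / scene (172,160). The dark caps in the tube rack are too small to be it. I choose the black block and check it in an enlarged crop.

```bash
cat > h.py <<'E'
import numpy as np, cv2
from cell import arm
def cam(n):
    p=arm.camera_params(n);R=cv2.Rodrigues(p["rvec"])[0];return p["camera_matrix"],R,p["tvec"]
def ray(n,uv):
    K,R,t=cam(n);d=R.T@np.linalg.solve(K,[uv[0],uv[1],1]);return -R.T@t,d
def onz(n,uv,z):
    c,d=ray(n,uv);return c+d*(z-c[2])/d[2]
def proj(n,P):
    p=arm.camera_params(n);return cv2.projectPoints(np.array(P,float).reshape(-1,3),p["rvec"],p["tvec"],p["camera_matrix"],None)[0].reshape(-1,2)
def two(a,b):
    K,R,t=cam("top");P1=K@np.c_[R,t];K,R,t=cam("scene");P2=K@np.c_[R,t]
    X=cv2.triangulatePoints(P1,P2,np.array(a,float).reshape(2,1),np.array(b,float).reshape(2,1))[:,0];X=X[:3]/X[3]
    return X,proj("top",X)-a,proj("scene",X)-b
def crop(img,x0,y0,w,h,s,f):
    cv2.imwrite(f,cv2.resize(img[y0:y0+h,x0:x0+w],None,fx=s,fy=s,interpolation=cv2.INTER_CUBIC))
E
python3 - <<'E'
from h import *
t=cv2.imread("pics/top0.png");s=cv2.imread("pics/scene0.png")
crop(t,295,160,100,75,8,"pics/c1.png")
crop(s,150,130,100,75,8,"pics/c2.png")
crop(t,130,140,100,120,5,"pics/c3.png")
crop(s,220,170,130,90,6,"pics/c4.png")
E
```

```text
(no output)
```

View pics/c1.png

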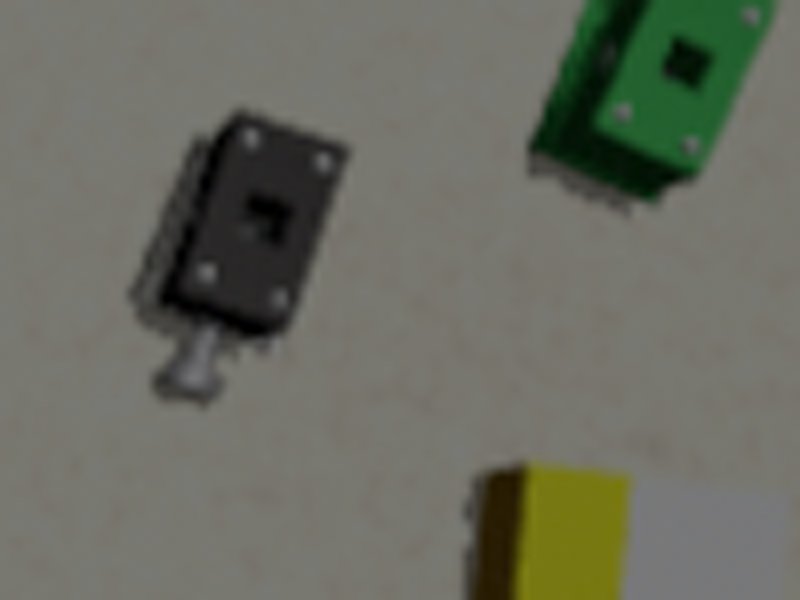

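View pics/c2.png

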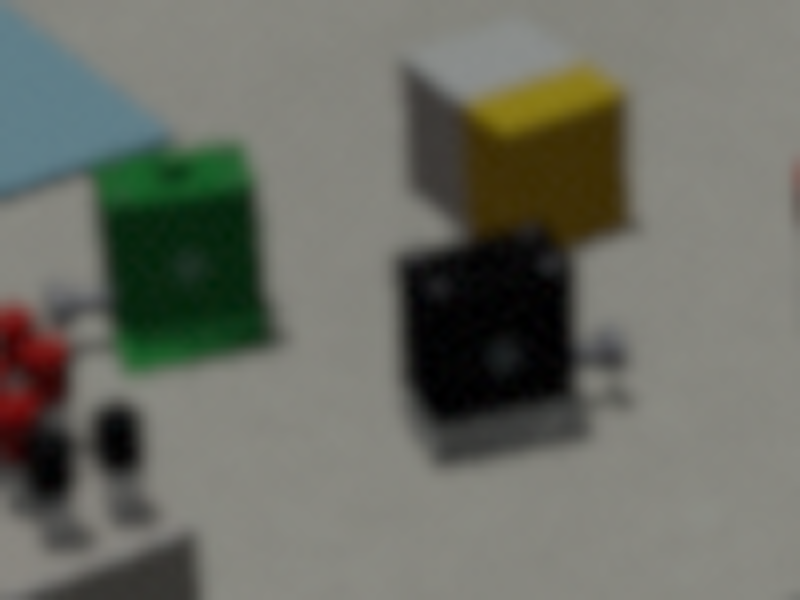

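View pics/c3.png

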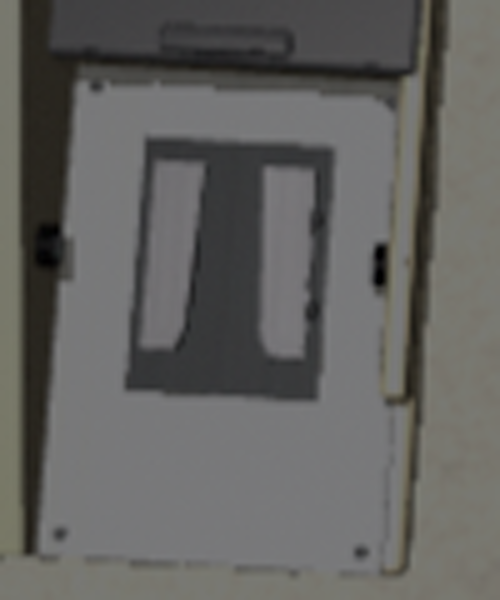

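View pics/c4.png

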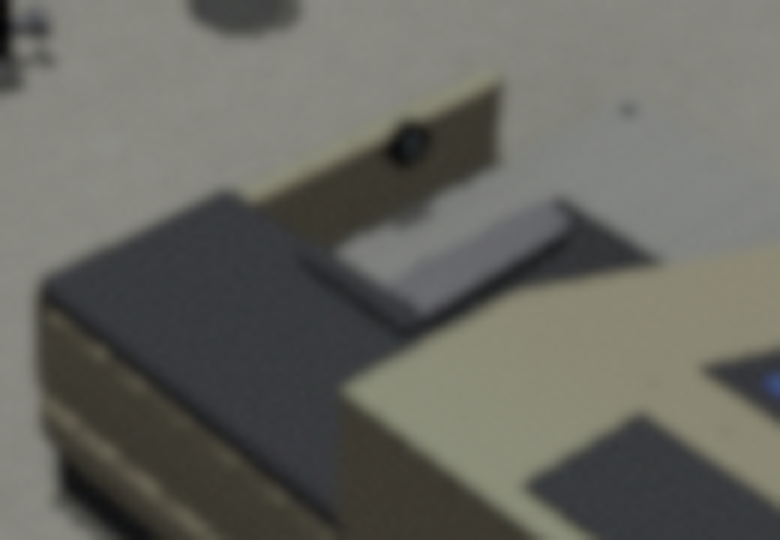

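The crop confirms it: the black block on a bright foot has its knob at about top (319,208), so its narrow end points up the image. The green block's foot is green as well. The way's rails sit at about top (165,191) and (187,192), with the mouth toward the robot. Next I stretch the contrast to measure.

```bash
python3 - <<'E'
from h import *
t=cv2.imread("pics/top0.png");s=cv2.imread("pics/scene0.png")
g=lambda i:(255*np.clip(i/160.,0,1)**0.45).astype(np.uint8)
crop(g(s),192,150,45,45,13,"pics/d2.png")
crop(g(t),305,165,50,50,12,"pics/d1.png")
E
```

```text
(no output)
```

View pics/d2.png

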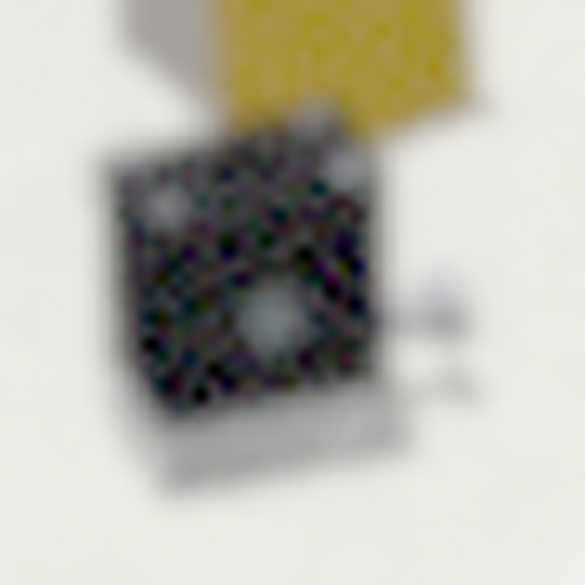

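View pics/d1.png

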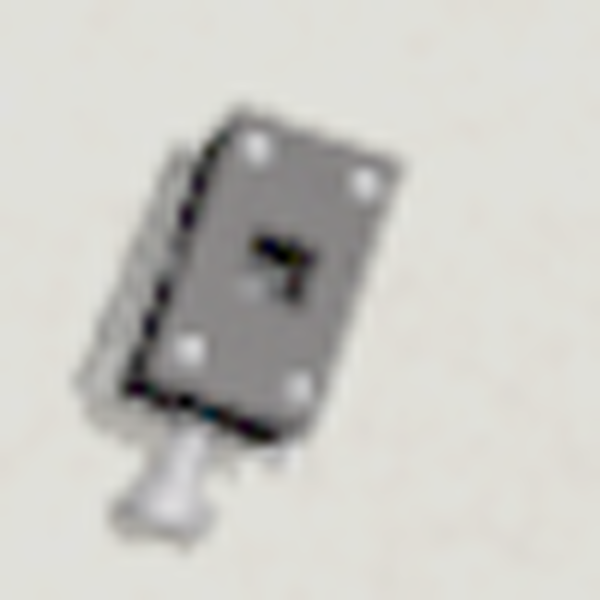

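```bash
python3 - <<'E'
from h import *
T=np.array([(256,147),(364,183),(190,350),(300,387)],float);T=(T+.5)/12-.5+[305,165]
for z in(0.06,.068,.076):
    P=np.array([onz("top",u,z) for u in T]);print(z,P.round(4).tolist()); 
    q=proj("scene",P);print(((q+.5-[192,150])*13).round(0).tolist())
    a=P[[0,1]].mean(0)-P[[2,3]].mean(0);print(P.mean(0),np.arctan2(a[1],a[0]),np.linalg.norm(a))
c=np.array([ray(n,(0,0))[0] for n in("scene","top")]);print(c)
# knob
k=(np.array([(165,525)])+.5)/12-.5+[305,165]
print("knob",onz("top",k[0],.02))
E
```

```text
0.06 [[0.5964, -0.2698, 0.06], [0.589, -0.2905, 0.06], [0.557, -0.2558, 0.06], [0.5494, -0.2768, 0.06]]
[[151.0, 243.0], [117.0, 194.0], [335.0, 202.0], [299.0, 153.0]]
[ 0.57294743 -0.27320856  0.06      ] -0.3371826867487074 0.04183984652322673
0.068 [[0.5954, -0.2686, 0.068], [0.588, -0.2891, 0.068], [0.5562, -0.2547, 0.068], [0.5488, -0.2755, 0.068]]
[[157.0, 212.0], [123.0, 163.0], [340.0, 171.0], [304.0, 122.0]]
[ 0.57208952 -0.27198093  0.068     ] -0.33718268674870683 0.041525930526909054
0.076 [[0.5943, -0.2674, 0.076], [0.587, -0.2878, 0.076], [0.5555, -0.2536, 0.076], [0.5481, -0.2743, 0.076]]
[[163.0, 180.0], [129.0, 131.0], [345.0, 140.0], [309.0, 91.0]]
[ 0.57123162 -0.27075329  0.076     ] -0.33718268674870666 0.0412120145305915
[[ 1.2840483   0.62526401  0.76100669]
 [ 0.45860293 -0.10958546  1.12626861]]
knob [ 0.52554109 -0.2552012   0.02      ]
```

```bash
python3 - <<'E'
from h import *
t=cv2.imread("pics/top0.png");s=cv2.imread("pics/scene0.png")
print(two(((256.5)/12-.5+305,(147.5)/12-.5+165),((165.5)/13-.5+192,(205.5)/13-.5+150))[0], two(((190.5)/12-.5+305,(350.5)/12-.5+165),((347.5)/13-.5+192,(165.5)/13-.5+150))[0])
g=lambda i:(255*np.clip(i/140.,0,1)**0.7).astype(np.uint8)
crop(g(t),148,160,60,64,9,"pics/e1.png")
crop(g(s),260,180,75,60,10,"pics/e2.png")
E
```

```text
[ 0.5945565  -0.26776521  0.06969012] [ 0.55559329 -0.25397648  0.06951498]
```

View pics/e1.png

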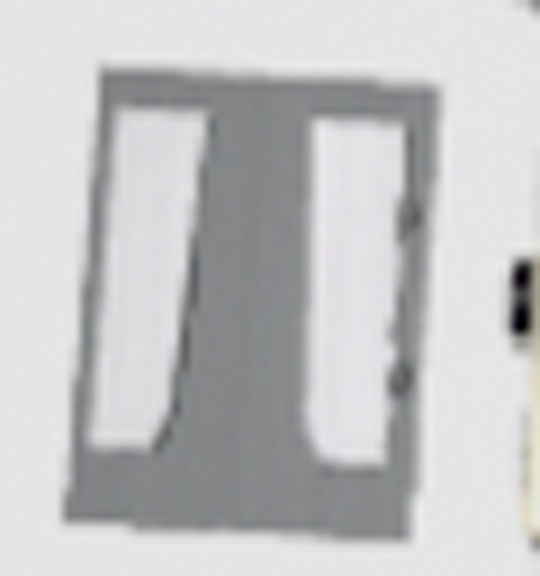

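View pics/e2.png

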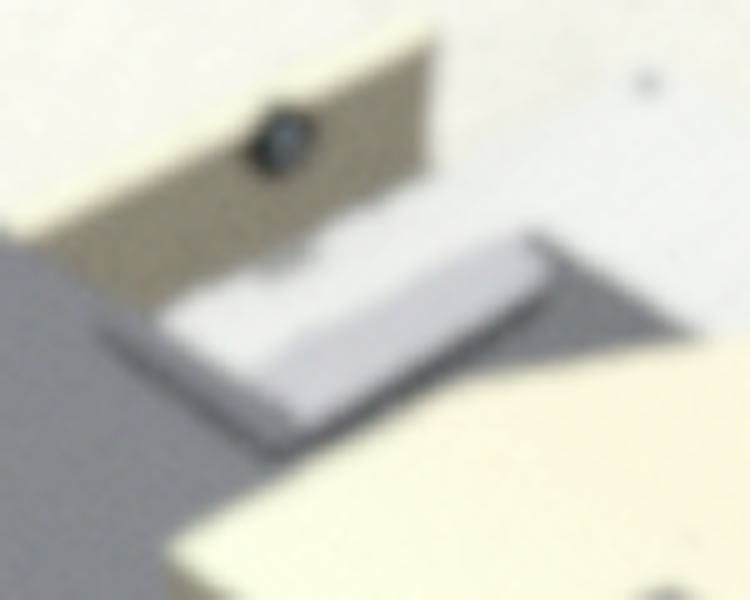

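```bash
python3 - <<'E'
from h import *
T=np.array([(115,107),(90,446),(210,110),(152,448),(311,118),(325,463),(406,122),(386,465)],float);T=(T+.5)/9-.5+[148,160]
nm="FOf FOn FIf FIn GIf GIn GOf GOn".split()
for z in(.06,.072,.084):
    P=np.array([onz("top",u,z) for u in T]);D=dict(zip(nm,P))
    q=(proj("scene",P)+.5-[260,180])*10
    print(z);
    for n,p,r in zip(nm,P,q):print(n,p.round(4),r.round(0))
    for n in"FG":
        a=D[n+"Of"]-D[n+"On"];print(n,"len",np.linalg.norm(a),"yaw",np.arctan2(a[1],a[0]))
    a=D["FOf"]-D["FOn"];a/=np.linalg.norm(a);b=np.array([-a[1],a[0],0]);
    print("width",(D["FOf"]-D["GOf"])@b,(D["FOn"]-D["GOn"])@b)
    # plate holes; screws at floor corners
g=np.array([(552.5,265),(525,235)]);S=g/10-.5+[260,180]
print(two(T[5],S[0]),two(T[7],S[1]))
E
```

```text
0.06
FOf [0.6158 0.118  0.06  ] [458. 582.]
FOn [0.5271 0.124  0.06  ] [723. 426.]
FIf [0.6145 0.0931 0.06  ] [379. 528.]
FIn [0.5264 0.1079 0.06  ] [672. 394.]
GIf [0.612  0.0666 0.06  ] [301. 470.]
GIn [0.5218 0.0629 0.06  ] [539. 303.]
GOf [0.6105 0.0418 0.06  ] [227. 419.]
GOn [0.521  0.0471 0.06  ] [491. 274.]
F len 0.0888172234153557 yaw -0.06809879186469298
G len 0.08963024520986272 yaw -0.05995247735198134
width 0.07642492628415017 0.07715507437568381
0.072
FOf [0.614  0.1154 0.072 ] [459. 532.]
FOn [0.5264 0.1214 0.072 ] [722. 380.]
FIf [0.6128 0.0908 0.072 ] [380. 479.]
FIn [0.5256 0.1055 0.072 ] [671. 348.]
GIf [0.6102 0.0646 0.072 ] [303. 423.]
GIn [0.5211 0.061  0.072 ] [538. 259.]
GOf [0.6088 0.04   0.072 ] [229. 373.]
GOn [0.5203 0.0454 0.072 ] [491. 230.]
F len 0.08781765663289463 yaw -0.0680987918646928
G len 0.08862152851764367 yaw -0.05995247735198129
width 0.07556482489020744 0.07628675574919867
0.084
FOf [0.6122 0.1129 0.084 ] [459. 482.]
FOn [0.5256 0.1188 0.084 ] [720. 333.]
FIf [0.611  0.0885 0.084 ] [381. 430.]
FIn [0.5248 0.103  0.084 ] [669. 302.]
GIf [0.6085 0.0626 0.084 ] [304. 375.]
GIn [0.5204 0.0591 0.084 ] [538. 215.]
GOf [0.6071 0.0383 0.084 ] [231. 326.]
GOn [0.5196 0.0436 0.084 ] [491. 186.]
F len 0.0868180898504336 yaw -0.06809879186469261
G len 0.08761281182542462 yaw -0.05995247735198155
width 0.07470472349626468 0.07541843712271347
(array([0.52002071, 0.06260052, 0.07059763]), array([[-0.59111141,  0.49793696]]), array([[-0.67797149,  0.00208364]])) (array([0.51763534, 0.04879859, 0.07113342]), array([[-1.43293116,  1.2032885 ]]), array([[-1.62743711, -0.01062556]]))
```

```bash
python3 - <<'E'
from h import *
t=cv2.imread("pics/top0.png");s=cv2.imread("pics/scene0.png")
# subpixel line fits of way edges in top
g=cv2.cvtColor(t,cv2.COLOR_BGR2GRAY)
roi=g[160:224,148:208].astype(np.float32);U=cv2.resize(roi,None,fx=8,fy=8,interpolation=cv2.INTER_CUBIC)
print("levels",np.percentile(U,[2,20,50,80,98]))
m=(U<np.percentile(U,20)/2+np.percentile(U,80)/2).astype(np.uint8)
cs,_=cv2.findContours(m,cv2.RETR_CCOMP,cv2.CHAIN_APPROX_NONE)
for c in cs:
    if cv2.contourArea(c)<3000: continue
    z=.06 if cv2.contourArea(c)>80000 else .072
    px=(c[:,0]+.5)/8-.5+[148,160]
    P=np.array([onz("top",p,z)[:2] for p in px]).astype(np.float32)
    r=cv2.minAreaRect(P*1000);print(cv2.contourArea(c),np.array(r[0]),r[1],r[2])
    # side lines: left/right extremes per middle rows
    x=P[:,0];lo,hi=x.min(),x.max();mid=(x>lo+.025)&(x<hi-.015)
    for sg in(1,-1):
        yc=P[:,1].mean();k=mid&((P[:,1]-yc)*sg>0)
        v=cv2.fitLine(P[k]*1000,cv2.DIST_HUBER,0,.01,.01).ravel();print("  side",sg,"yaw",np.arctan(v[1]/v[0]),"at",v[2:])
crop(t,100,60,130,200,3,"pics/f1.png")
E
```

```text
levels [ 51.12252388  57.57994995 115.73234558 120.221138   121.55653381]
124386.5 [563.67773438  81.92001343] (91.92378997802734, 121.07303619384766) 86.27932739257812
  side 1 yaw -0.07623063 at [576.0573  125.62444]
  side -1 yaw -0.07243197 at [561.5856    36.994957]
22909.0 [565.36541748  53.50256729] (24.467206954956055, 89.15137481689453) 88.62394714355469
  side 1 yaw -0.020779997 at [565.09076  65.24829]
  side -1 yaw -0.04420476 at [572.4872    42.537064]
21131.5 [569.41473389 107.82011414] (23.30325698852539, 88.23006439208984) 83.97599029541016
  side 1 yaw -0.075093016 at [574.5892  117.90302]
  side -1 yaw -0.121933825 at [574.52527  96.70018]
```

View pics/f1.png

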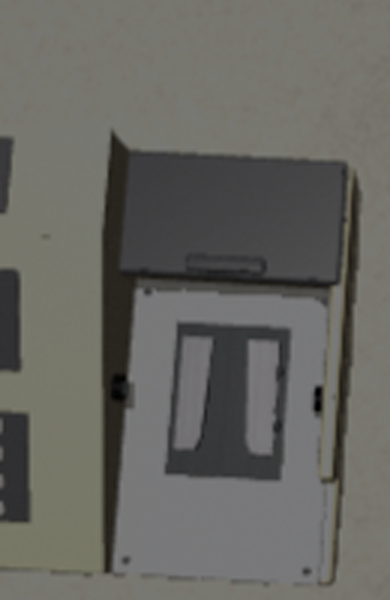

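```bash
python3 - <<'E'
from h import *
for n,u in(("nearEnd",(135.3,250)),("midbreak",(135.5,135)),("far",(137,104))):
    for z in(.1,.12,.14,.16,.18,.2):
        P=onz("top",u,z);print(n,z,P.round(3),proj("scene",P).round(1))
s=cv2.imread("pics/scene0.png");crop(s,225,180,200,110,4,"pics/g.png")
E
```

```text
nearEnd 0.1 [0.434 0.165 0.1  ] [[371.4 199.9]]
nearEnd 0.12 [0.435 0.159 0.12 ] [[370.7 192.1]]
nearEnd 0.14 [0.435 0.154 0.14 ] [[369.9 184.3]]
nearEnd 0.16 [0.436 0.148 0.16 ] [[369.2 176.3]]
nearEnd 0.18 [0.436 0.143 0.18 ] [[368.4 168.1]]
nearEnd 0.2 [0.437 0.138 0.2  ] [[367.6 159.9]]
midbreak 0.1 [0.695 0.167 0.1  ] [[299.6 251.1]]
midbreak 0.12 [0.69  0.161 0.12 ] [[299.8 241.5]]
midbreak 0.14 [0.686 0.156 0.14 ] [[300.  231.7]]
midbreak 0.16 [0.681 0.151 0.16 ] [[300.1 221.8]]
midbreak 0.18 [0.677 0.145 0.18 ] [[300.3 211.8]]
midbreak 0.2 [0.672 0.14  0.2  ] [[300.4 201.7]]
far 0.1 [0.768 0.164 0.1  ] [[274.3 267.5]]
far 0.12 [0.762 0.159 0.12 ] [[274.8 257.2]]
far 0.14 [0.755 0.154 0.14 ] [[275.4 246.7]]
far 0.16 [0.749 0.148 0.16 ] [[275.9 236.2]]
far 0.18 [0.743 0.143 0.18 ] [[276.5 225.6]]
far 0.2 [0.737 0.138 0.2  ] [[277.  214.8]]
```

View pics/g.png

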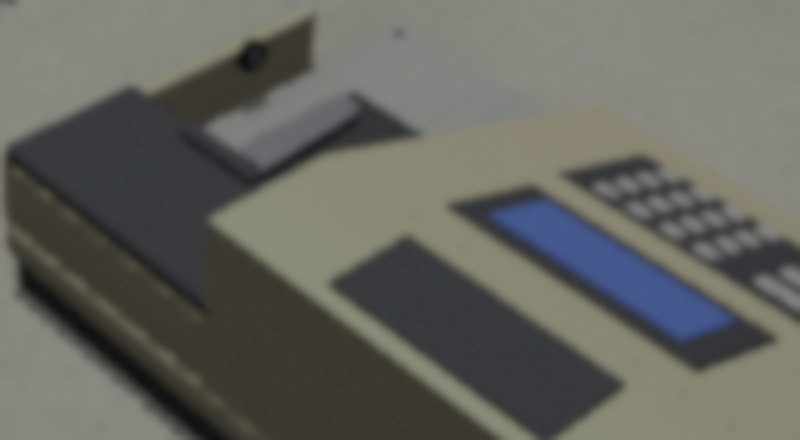

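```bash
cat >> h.py <<'E'
from scipy.spatial.transform import Rotation as Ro
def tgt(xyz,yawx):
    """dp and rotation (tool frame) to bring TCP to xyz, tool down, tool x at yaw"""
    s=arm.observe();R=Ro.from_rotvec(s["ee_rot"])
    c,n=np.cos(yawx),np.sin(yawx)
    G=Ro.from_matrix(np.array([[c,n,0],[n,-c,0],[0,0,-1.]]))
    print("t",s["clock"],"pos",s["position"].round(4),"F",s["force"].round(2),"w",round(s["width"]*92,1))
    x=R.as_matrix()[:,0];print("toolx yaw",np.arctan2(x[1],x[0]).round(4))
    print("dp",R.inv().apply(np.array(xyz)-s["position"]).round(4),"rot",(R.inv()*G).as_rotvec().round(4))
E
python3 - <<'E'
from h import *
for n,u,z in(("carton near corners",(357,220),.06),("carton",(357,242),.06),("jar",(308,250),.066),("green",(368,178),.0),("rackcorner",(309,130),.09)): print(n,onz("top",u,z).round(3))
tgt((.5715,-.2715,.24),1.234)
tgt((.5715,-.2715,.031),1.234)
E
```

```text
carton near corners [ 0.495 -0.338  0.06 ]
carton [ 0.444 -0.336  0.06 ]
jar [ 0.428 -0.223  0.066]
green [ 0.599 -0.382  0.   ]
rackcorner [ 0.701 -0.23   0.09 ]
t 0.1 pos [0.1659 0.6021 0.226 ] F [-0.12  0.09 -0.08] w 92.2
toolx yaw 1.302
dp [-0.7345  0.623  -0.0129] rot [0.0002 0.0014 0.068 ]
t 0.1 pos [0.1659 0.6021 0.226 ] F [-0.12  0.09 -0.08] w 92.2
toolx yaw 1.302
dp [-0.7343  0.623   0.1961] rot [0.0002 0.0014 0.068 ]
```

```bash
R='{"dp":[-0.7345,0.623,-0.013],"rotation":[0,0.0014,0.068],"fingers":-0.3}'; python3 -m pendant '[{"dp":[-0.735,0.623,-0.013],"rotation":[0,0.001,0.068],"fingers":-0.3},{"dp":[-0.735,0.623,-0.013],"rotation":[0,0.001,0.068],"fingers":-0.3},{"dp":[-0.735,0.623,-0.013],"rotation":[0,0.001,0.068],"fingers":-0.3},{"dp":[-0.735,0.623,-0.013],"rotation":[0,0.001,0.068],"fingers":-0.3},{"dp":[-0.735,0.623,-0.013],"rotation":[0,0.001,0.068],"fingers":-0.3},{"dp":[-0.735,0.623,-0.013],"rotation":[0,0.001,0.068],"fingers":-0.3},{"dp":[-0.735,0.623,-0.013],"rotation":[0,0.001,0.068],"fingers":-0.3},{"dp":[-0.735,0.623,-0.013],"rotation":[0,0.001,0.068],"fingers":-0.3},{"dp":[-0.735,0.623,-0.013],"rotation":[0,0.001,0.068],"fingers":-0.3},{"dp":[-0.735,0.623,-0.013],"rotation":[0,0.001,0.068],"fingers":-0.3},{"dp":[-0.735,0.623,-0.013],"rotation":[0,0.001,0.068],"fingers":-0.3},{"dp":[-0.735,0.623,-0.013],"rotation":[0,0.001,0.068],"fingers":-0.3},{"dp":[-0.735,0.623,-0.013],"rotation":[0,0.001,0.068],"fingers":-0.3},{"dp":[-0.735,0.623,-0.013],"rotation":[0,0.001,0.068],"fingers":-0.3},{"dp":[-0.735,0.623,-0.013],"rotation":[0,0.001,0.068],"fingers":-0.3},{"dp":[-0.735,0.623,-0.013],"rotation":[0,0.001,0.068],"fingers":-0.3},{"dp":[-0.735,0.623,-0.013],"rotation":[0,0.001,0.068],"fingers":-0.3},{"dp":[-0.735,0.623,-0.013],"rotation":[0,0.001,0.068],"fingers":-0.3},{"dp":[-0.735,0.623,-0.013],"rotation":[0,0.001,0.068],"fingers":-0.3},{"dp":[-0.735,0.623,-0.013],"rotation":[0,0.001,0.068],"fingers":-0.3}]' 30; python3 - <<'E'
from h import *
tgt((.5715,-.2715,.11),1.234)
tgt((.5715,-.2715,.031),1.234)
E
```

```text
clock: 2.6
position: [0.5714, -0.2708, 0.2404]
ee_rot: [2.561, 1.819, 0.001]
force: [0.3, 0.3, -0.3]
width: 0.647
t 2.6 pos [ 0.5714 -0.2708  0.2404] F [ 0.3   0.29 -0.28] w 59.5
toolx yaw 1.2353
dp [-0.0006  0.0003  0.1304] rot [ 0.0004 -0.0003  0.0013]
t 2.6 pos [ 0.5714 -0.2708  0.2404] F [ 0.3   0.29 -0.28] w 59.5
toolx yaw 1.2353
dp [-0.0006  0.0003  0.2094] rot [ 0.0004 -0.0003  0.0013]
```

```bash
python3 -m pendant '[{"dp":[-0.001,0,0.06],"rotation":[0,0,0],"fingers":-0.3},{"dp":[-0.001,0,0.12],"rotation":[0,0,0],"fingers":-0.3},{"dp":[-0.001,0,0.145],"rotation":[0,0,0],"fingers":-0.3},{"dp":[-0.001,0,0.145],"rotation":[0,0,0],"fingers":-0.3}]'; python3 - <<'E'
from h import *
g=lambda i:(255*np.clip(i/160.,0,1)**0.45).astype(np.uint8)
a=arm.get_image("scene");b=arm.get_image("top")
A=cv2.resize(g(a)[100:220,150:270],None,fx=4,fy=4);crop(g(a),160,100,100,100,6,"pics/h1.png")
E
```

```text
clock: 3.1
position: [0.5699, -0.2706, 0.0937]
ee_rot: [-2.558, -1.818, 0.002]
force: [-0.4, -0.7, 0.6]
width: 0.646
```

View pics/h1.png

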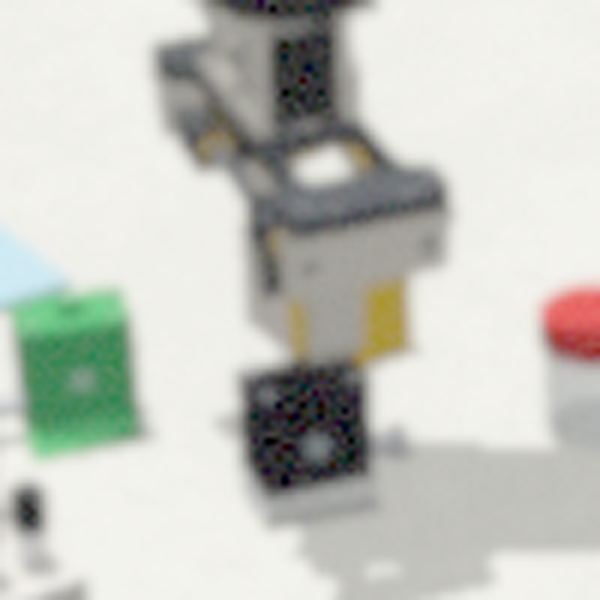

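The scene crop shows the open jaws straddling the block, which is at about (210,170). The green block and the jar stand clear, so I descend.

```bash
python3 - <<'E'
from h import *
tgt((.5715,-.2715,.031),1.234)
E
python3 -m pendant '[{"dp":[0,0.0015,0.03],"rotation":[0,0,0],"fingers":-0.3},{"dp":[0,0.0015,0.055],"rotation":[0,0,0],"fingers":-0.3},{"dp":[0,0.0015,0.062],"rotation":[0,0,0],"fingers":-0.3},{"dp":[0,0.0015,0.062],"rotation":[0,0,0],"fingers":-0.3}]'
python3 - <<'E'
from h import *
tgt((.5715,-.2715,.031),1.234)
E
```

```text
t 3.2 pos [ 0.5717 -0.2719  0.0966] F [-0.11  0.54  0.63] w 59.7
toolx yaw 1.2356
dp [ 0.0003 -0.0005  0.0656] rot [ 0.0018 -0.0001  0.0016]
clock: 3.7
position: [0.5739, -0.2728, 0.0358]
ee_rot: [2.559, 1.818, 0.003]
force: [0.2, -1.2, 0.9]
width: 0.652
t 3.7 pos [ 0.5739 -0.2728  0.0358] F [ 0.24 -1.17  0.88] w 60.0
toolx yaw 1.2357
dp [ 0.0004 -0.0027  0.0048] rot [ 0.0032 -0.0001  0.0017]
```

Grip with moderate force and watch the opening.

```bash
python3 -m pendant '[{"dp":[0,-0.0025,0.004],"rotation":[0.003,0,0],"fingers":-0.3},{"dp":[0,-0.0025,0.004],"rotation":[0.003,0,0],"fingers":0.1},{"dp":[0,-0.0025,0.004],"rotation":[0.003,0,0],"fingers":0.5},{"dp":[0,-0.0025,0.004],"rotation":[0.003,0,0],"fingers":0.5},{"dp":[0,-0.0025,0.004],"rotation":[0.003,0,0],"fingers":0.5},{"dp":[0,-0.0025,0.004],"rotation":[0.003,0,0],"fingers":0.5}]' 30
python3 - <<'E'
from h import *
tgt((.5715,-.2715,.25),1.234)
E
```

```text
clock: 4.45
position: [0.5718, -0.2717, 0.032]
ee_rot: [-2.561, -1.82, -0.001]
force: [-0.0, 1.9, 4.3]
width: 0.372
t 4.45 pos [ 0.5718 -0.2717  0.032 ] F [-0.02  1.89  4.31] w 34.2
toolx yaw 1.236
dp [ 2.00e-04 -3.00e-04 -2.18e-01] rot [ 0.0003 -0.0005  0.002 ]
```

```bash
python3 -m pendant '[{"dp":[0,0,-0.02],"rotation":[0,0,0],"fingers":0.5},{"dp":[0,0,-0.06],"rotation":[0,0,0],"fingers":0.5},{"dp":[0,0,-0.12],"rotation":[0,0,0],"fingers":0.5},{"dp":[0,0,-0.18],"rotation":[0,0,0],"fingers":0.5},{"dp":[0,0,-0.18],"rotation":[0,0,0],"fingers":0.5}]'
python3 - <<'E'
from h import *
tgt((.4862,.0872,.2),1.4978)
E
```

```text
clock: 5.08
position: [0.5736, -0.274, 0.218]
ee_rot: [2.555, 1.814, 0.008]
force: [0.7, 0.1, -5.0]
width: 0.367
t 5.075 pos [ 0.5736 -0.274   0.218 ] F [ 0.74  0.1  -5.02] w 33.7
toolx yaw 1.235
dp [ 0.3123 -0.2017  0.0159] rot [ 0.0095  0.0016 -0.2628]
```

```bash
python3 -m pendant '[{"dp":[0.05,-0.033,0.003],"rotation":[0.009,0,-0.05],"fingers":0.5},{"dp":[0.1,-0.066,0.006],"rotation":[0.009,0.001,-0.1],"fingers":0.5},{"dp":[0.15,-0.099,0.009],"rotation":[0.009,0.001,-0.15],"fingers":0.5},{"dp":[0.2,-0.132,0.012],"rotation":[0.009,0.001,-0.2],"fingers":0.5},{"dp":[0.25,-0.165,0.014],"rotation":[0.009,0.001,-0.24],"fingers":0.5},{"dp":[0.3,-0.195,0.016],"rotation":[0.009,0.001,-0.263],"fingers":0.5},{"dp":[0.312,-0.202,0.016],"rotation":[0.009,0.001,-0.263],"fingers":0.5},{"dp":[0.312,-0.202,0.016],"rotation":[0.009,0.001,-0.263],"fingers":0.5},{"dp":[0.312,-0.202,0.016],"rotation":[0.009,0.001,-0.263],"fingers":0.5}]'
python3 - <<'E'
from h import *
tgt((.4862,.0872,.11),1.4978)
E
```

```text
clock: 6.2
position: [0.4859, 0.0849, 0.1997]
ee_rot: [2.303, 2.135, -0.002]
force: [-0.2, 0.7, -5.5]
width: 0.369
t 6.2 pos [0.4859 0.0849 0.1997] F [-0.23  0.66 -5.53] w 34.0
toolx yaw 1.4953
dp [0.0024 0.0001 0.0897] rot [ 0.0001  0.0018 -0.0025]
```

```bash
python3 -m pendant '[{"dp":[0.0012,0,0.04],"rotation":[0,0.001,-0.002],"fingers":0.5},{"dp":[0.0022,0,0.075],"rotation":[0,0.001,-0.002],"fingers":0.5},{"dp":[0.0022,0,0.09],"rotation":[0,0.001,-0.002],"fingers":0.5},{"dp":[0.0022,0,0.09],"rotation":[0,0.001,-0.002],"fingers":0.5},{"dp":[0.0022,0,0.09],"rotation":[0,0.001,-0.002],"fingers":0.5}]'
python3 - <<'E'
from h import *
tgt((.4862,.0872,.094),1.4978)
g=lambda i:(255*np.clip(i/160.,0,1)**0.6).astype(np.uint8)
a=arm.get_image("scene");b=arm.get_image("top");cv2.imwrite("pics/i_s.png",a);cv2.imwrite("pics/i_t.png",b)
crop(g(b),110,130,120,140,4,"pics/i1.png");crop(g(a),240,120,180,120,4,"pics/i2.png")
E
```

```text
clock: 6.82
position: [0.4872, 0.0866, 0.1108]
ee_rot: [2.301, 2.136, 0.002]
force: [-0.2, 0.1, -4.3]
width: 0.369
t 6.825 pos [0.4872 0.0866 0.1108] F [-0.25  0.13 -4.27] w 33.9
toolx yaw 1.4964
dp [ 0.0005 -0.001   0.0168] rot [ 0.0019  0.0003 -0.0014]
```

View pics/i1.png

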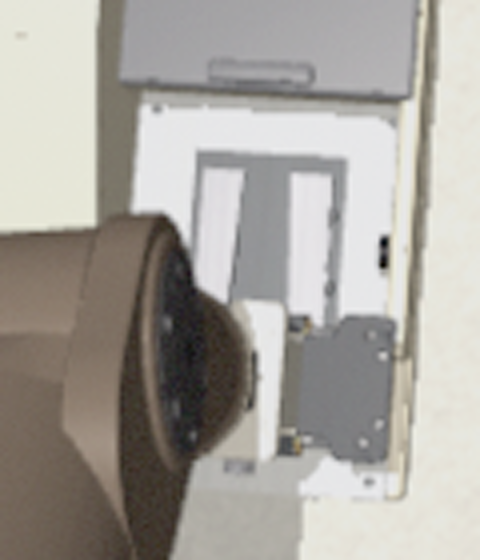

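View pics/i2.png

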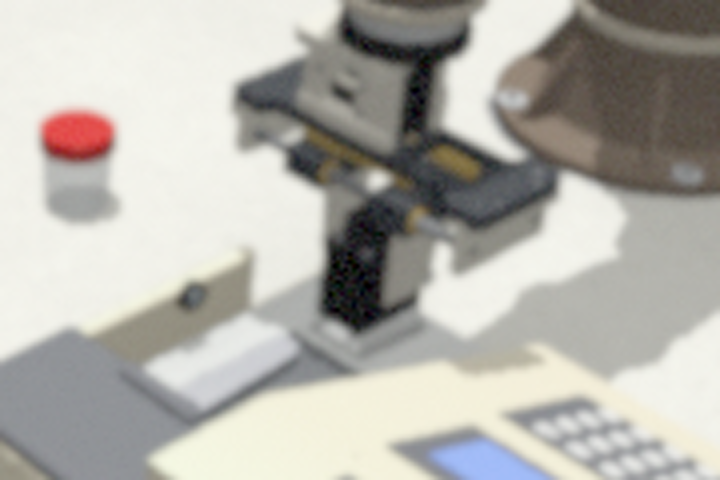

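The holder hangs upright just before the mouth, with its foot at about scene (330,206). The hand clears the hood. Next I lower it by feel.

```bash
python3 -m pendant '[{"dp":[0.0005,-0.001,0.008],"rotation":[0.002,0,-0.001],"fingers":0.5},{"dp":[0.0005,-0.001,0.014],"rotation":[0.002,0,-0.001],"fingers":0.5},{"dp":[0.0005,-0.001,0.016],"rotation":[0.002,0,-0.001],"fingers":0.5},{"dp":[0.0005,-0.001,0.016],"rotation":[0.002,0,-0.001],"fingers":0.5}]'
python3 - <<'E'
from h import *
tgt((.4862,.0872,.092),1.4978)
E
```

```text
clock: 7.42
position: [0.486, 0.0876, 0.0946]
ee_rot: [-2.301, -2.139, 0.001]
force: [0.2, -0.1, -4.7]
width: 0.368
t 7.425 pos [0.486  0.0876 0.0946] F [ 0.15 -0.13 -4.71] w 33.8
toolx yaw 1.4981
dp [-0.0004  0.0002  0.0026] rot [-0.0003  0.0002  0.0003]
```

```bash
python3 -m pendant '[{"dp":[0,0,0.001],"rotation":[0,0,0],"fingers":0.5},{"dp":[0,0,0.002],"rotation":[0,0,0],"fingers":0.5},{"dp":[0,0,0.002],"rotation":[0,0,0],"fingers":0.5}]';python3 -m pendant '[{"dp":[0,0,0.001],"rotation":[0,0,0],"fingers":0.5},{"dp":[0,0,0.001],"rotation":[0,0,0],"fingers":0.5}]'
```

```text
clock: 7.8
position: [0.486, 0.0875, 0.0926]
ee_rot: [-2.301, -2.139, 0.001]
force: [-0.6, 0.1, -4.6]
width: 0.368
clock: 8.05
position: [0.4861, 0.0876, 0.0919]
ee_rot: [-2.301, -2.139, 0.0]
force: [-1.8, -0.5, 1.3]
width: 0.368
```

```bash
python3 -m pendant '[{"dp":[0,0.004,-0.0003],"rotation":[0,0,0],"fingers":0.5},{"dp":[0,0.008,-0.0003],"rotation":[0,0,0],"fingers":0.5},{"dp":[0,0.012,-0.0003],"rotation":[0,0,0],"fingers":0.5},{"dp":[0,0.015,-0.0003],"rotation":[0,0,0],"fingers":0.5}]';python3 -m pendant '[{"dp":[0,0.003,0],"rotation":[0,0,0],"fingers":0.5},{"dp":[0,0.006,0],"rotation":[0,0,0],"fingers":0.5},{"dp":[0,0.008,0],"rotation":[0,0,0],"fingers":0.5}]';python3 - <<'E'
from h import *
tgt((.4862,.0872,.092),1.4978)
g=lambda i:(255*np.clip(i/160.,0,1)**0.6).astype(np.uint8)
a=arm.get_image("scene");crop(g(a),260,170,100,80,7,"pics/j2.png")
E
```

```text
clock: 8.55
position: [0.5014, 0.0864, 0.0921]
ee_rot: [-2.301, -2.139, 0.0]
force: [0.9, -0.7, -4.7]
width: 0.365
clock: 8.93
position: [0.5095, 0.0858, 0.092]
ee_rot: [-2.301, -2.139, 0.0]
force: [-0.2, 1.0, -4.7]
width: 0.363
t 8.925 pos [0.5095 0.0858 0.092 ] F [-0.18  0.95 -4.71] w 33.4
toolx yaw 1.4979
dp [-0.0003 -0.0234  0.    ] rot [-0.0001  0.0001  0.0001]
```

View pics/j2.png

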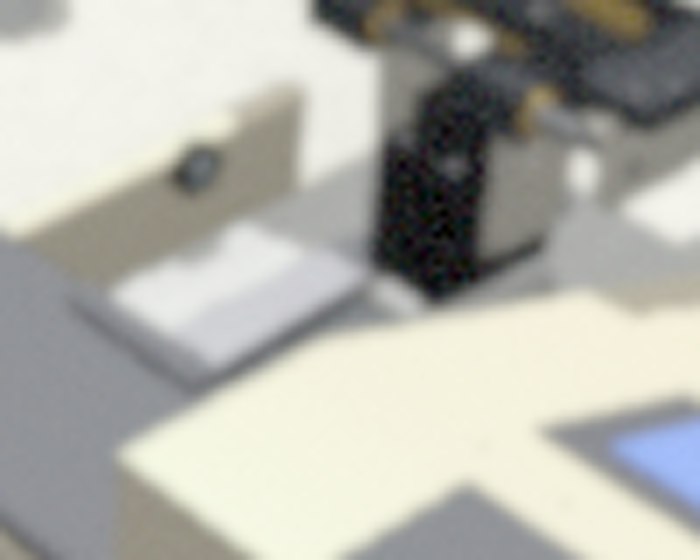

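```bash
python3 -m pendant '[{"dp":[0,0.003,0],"rotation":[0,0,0],"fingers":0.5},{"dp":[0,0.006,0],"rotation":[0,0,0],"fingers":0.5},{"dp":[0,0.006,0.0004],"rotation":[0,0,0],"fingers":0.5}]'; python3 -m pendant '[{"dp":[0,0,0],"rotation":[0,0,0],"fingers":0.2},{"dp":[0,0,0],"rotation":[0,0,0],"fingers":0},{"dp":[0,0,0],"rotation":[0,0,0],"fingers":-0.2},{"dp":[0,0,0],"rotation":[0,0,0],"fingers":-0.3},{"dp":[0,0,0],"rotation":[0,0,0],"fingers":-0.3}]'; python3 - <<'E'
from h import *
tgt((.4862,.0872,.092),1.4978)
E
```

```text
clock: 9.35
position: [0.5164, 0.0853, 0.0919]
ee_rot: [2.301, 2.138, 0.001]
force: [-1.0, -0.0, 0.9]
width: 0.371
clock: 9.98
position: [0.5164, 0.0854, 0.092]
ee_rot: [2.301, 2.138, 0.001]
force: [-0.0, 1.8, -0.7]
width: 0.652
t 9.975 pos [0.5164 0.0854 0.092 ] F [-0.03  1.81 -0.7 ] w 60.0
toolx yaw 1.4977
dp [-0.0004 -0.0303 -0.0001] rot [ 0.0011 -0.0001 -0.0001]
```

```bash
python3 -m pendant '[{"dp":[0,0,-0.03],"rotation":[0,0,0],"fingers":-0.3},{"dp":[0,0,-0.08],"rotation":[0,0,0],"fingers":-0.3},{"dp":[0,0,-0.12],"rotation":[0,0,0],"fingers":-0.3},{"dp":[0,-0.05,-0.13],"rotation":[0,0,0],"fingers":0},{"dp":[0,-0.09,-0.13],"rotation":[0,0,0],"fingers":1},{"dp":[0,-0.09,-0.13],"rotation":[0,0,0],"fingers":1},{"dp":[0,-0.09,-0.13],"rotation":[0,0,0],"fingers":1},{"dp":[0,-0.09,-0.13],"rotation":[0,0,0],"fingers":1}]'; python3 - <<'E'
from h import *
tgt((.43,.0872,.073),1.4978)
g=lambda i:(255*np.clip(i/160.,0,1)**0.6).astype(np.uint8)
a=arm.get_image("scene");b=arm.get_image("top");cv2.imwrite("pics/k_s.png",a);cv2.imwrite("pics/k_t.png",b)
crop(g(b),130,150,100,120,5,"pics/k1.png");crop(g(a),260,140,140,100,5,"pics/k2.png")
E
```

```text
clock: 10.98
position: [0.4276, 0.0918, 0.2219]
ee_rot: [2.301, 2.137, 0.001]
force: [-0.2, -0.1, -0.0]
width: 0.153
t 10.975 pos [0.4276 0.0918 0.2219] F [-0.23 -0.08 -0.03] w 14.0
toolx yaw 1.4972
dp [-0.0043  0.0025  0.1489] rot [ 0.0017  0.0003 -0.0006]
```

View pics/k1.png

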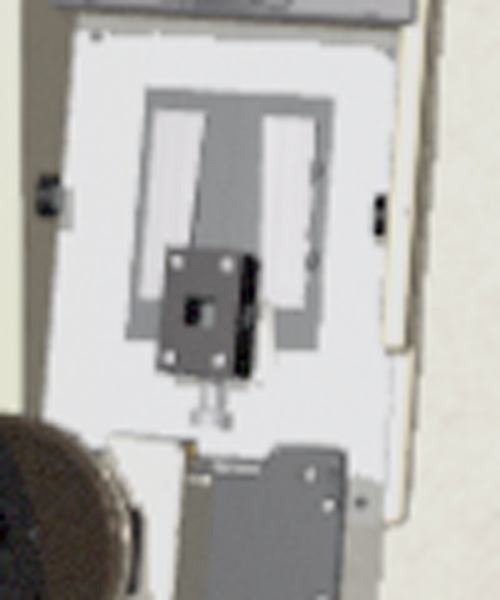

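View pics/k2.png

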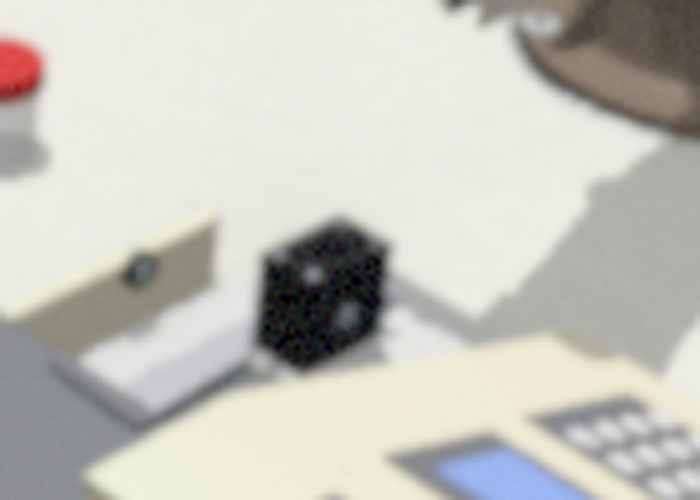

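The top crop shows the holder standing in the mouth with its knob at about px (172,233). I measure its pose from the four screw heads.

```bash
python3 - <<'E'
from h import *
b=cv2.imread("pics/k_t.png");g=cv2.cvtColor(b,cv2.COLOR_BGR2GRAY).astype(float)
T=[]
for p in((177,261),(227,265),(168,357),(218,360)):
    u,v=(p[0]+.5)/5-.5+130,(p[1]+.5)/5-.5+150
    i,j=int(round(u)),int(round(v));W=np.clip(g[j-2:j+3,i-2:i+3]-45,0,None);y,x=np.mgrid[j-2:j+3,i-2:i+3]
    T.append(((W*x).sum()/W.sum(),(W*y).sum()/W.sum()))
print(np.round(T,2))
P=np.array([onz("top",u,.128) for u in T]);a=P[:2].mean(0)-P[2:].mean(0);c=P.mean(0)
print(P.round(4),c,"yaw",np.arctan2(a[1],a[0]),np.linalg.norm(a),np.arctan2(*(P[[0,2]].mean(0)-P[[1,3]].mean(0))[:2]))
o=np.array([.566,.0814]);e=np.array([np.cos(.073),-np.sin(.073)]);n=np.array([-e[1],e[0]])
d=c[:2]-o;print("in way",d@e,d@n)
k=((np.array((210,420))+.5)/5-.5+[130,150]);K=onz("top",k,.08);d=K[:2]-o;print("knob",K,d@e,d@n)
E
```

```text
[[164.84 201.71]
 [174.96 202.41]
 [162.72 220.84]
 [173.35 221.61]]
[[0.5387 0.0932 0.128 ]
 [0.5368 0.071  0.128 ]
 [0.497  0.0977 0.128 ]
 [0.495  0.0745 0.128 ]] [0.51689559 0.08410962 0.128     ] yaw -0.09398915232237592 0.041970905447227674 0.08638868915204706
in way -0.049171254158987016 -0.0008790349978393849
knob [0.46956829 0.08724729 0.08      ] -0.09660135310497416 -0.0012015477216057216
```

```bash
python3 - <<'E'
from h import *
tgt((.4373,.0905,.073),1.4978)
E
```

```text
t 11.075 pos [0.4273 0.0917 0.2217] F [ 0.03 -1.2   0.35] w 6.4
toolx yaw 1.497
dp [-0.0004  0.0099  0.1487] rot [ 0.0012  0.0005 -0.0008]
```

```bash
python3 -m pendant '[{"dp":[0,0.01,0.05],"rotation":[0.001,0,-0.001],"fingers":1},{"dp":[0,0.01,0.1],"rotation":[0.001,0,-0.001],"fingers":1},{"dp":[0,0.01,0.135],"rotation":[0.001,0,-0.001],"fingers":1},{"dp":[0,0.01,0.148],"rotation":[0.001,0,-0.001],"fingers":1},{"dp":[0,0.01,0.148],"rotation":[0.001,0,-0.001],"fingers":1},{"dp":[0,0.01,0.148],"rotation":[0.001,0,-0.001],"fingers":1}]'; python3 - <<'E'
from h import *
tgt((.4373,.0905,.073),1.4978)
g=lambda i:(255*np.clip(i/160.,0,1)**0.6).astype(np.uint8)
a=arm.get_image("scene");b=arm.get_image("top")
crop(g(b),130,150,100,120,5,"pics/l1.png");crop(g(a),260,140,140,100,5,"pics/l2.png")
E
```

```text
clock: 11.82
position: [0.4384, 0.0911, 0.0748]
ee_rot: [2.3, 2.138, 0.002]
force: [0.1, -0.2, 0.1]
width: 0.002
t 11.825 pos [0.4384 0.0911 0.0748] F [ 0.06 -0.19  0.12] w 0.2
toolx yaw 1.4979
dp [-0.0006 -0.0011  0.0018] rot [ 0.0018 -0.0003  0.0001]
```

View pics/l2.png

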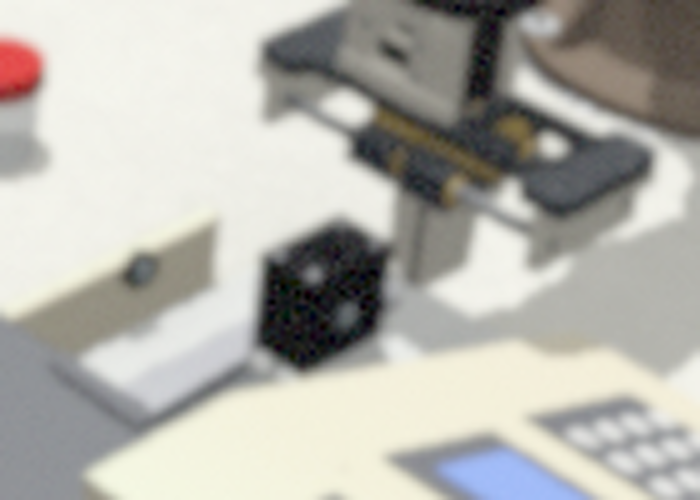

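View pics/l1.png

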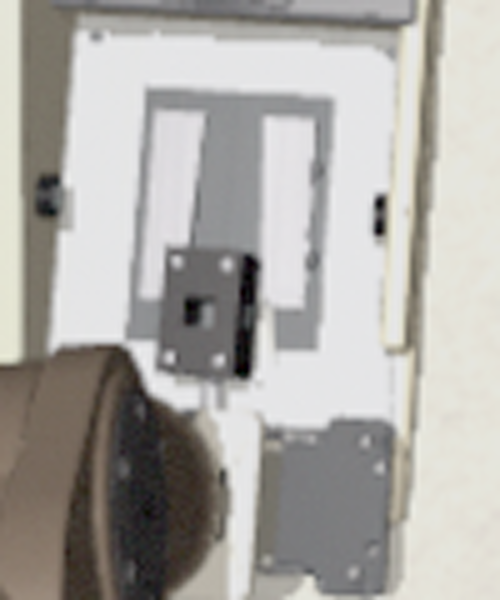

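```bash
python3 -m pendant '[{"dp":[-0.0006,0.005,0.0015],"rotation":[0.002,0,0],"fingers":1},{"dp":[-0.0006,0.01,0.0015],"rotation":[0.002,0,0],"fingers":1},{"dp":[-0.0006,0.015,0.0015],"rotation":[0.002,0,0],"fingers":1},{"dp":[-0.0006,0.018,0.0015],"rotation":[0.002,0,0],"fingers":1},{"dp":[-0.0006,0.021,0.0015],"rotation":[0.002,0,0],"fingers":1},{"dp":[-0.0006,0.024,0.0015],"rotation":[0.002,0,0],"fingers":1},{"dp":[-0.0006,0.027,0.0015],"rotation":[0.002,0,0],"fingers":1}]'; python3 - <<'E'
from h import *
o=np.array([.566,.0814]);e=np.array([np.cos(.073),-np.sin(.073)]);n=np.array([-e[1],e[0]])
s=arm.observe();d=s["position"][:2]-o;print("way",d@e,d@n,"F",s["force"][:2]@e,s["force"][:2]@n)
tgt((.4373,.0905,.073),1.4978)
E
```

```text
clock: 12.8
position: [0.4652, 0.0886, 0.0732]
ee_rot: [-2.3, -2.139, -0.0]
force: [-1.8, -0.6, -1.7]
width: 0.002
way -0.10103670559661028 -0.0001651256918745314 F -1.75480641971189 -0.7171762479191115
t 12.8 pos [0.4652 0.0886 0.0732] F [-1.8  -0.59 -1.7 ] w 0.2
toolx yaw 1.4981
dp [-0.0001 -0.028   0.0002] rot [-0.0001 -0.0005  0.0003]
```

```bash
python3 -m pendant '[{"dp":[0,0.003,0],"rotation":[0,0,0],"fingers":1},{"dp":[0,0.006,0],"rotation":[0,0,0],"fingers":1},{"dp":[0,0.009,0],"rotation":[0,0,0],"fingers":1},{"dp":[0,0.012,0],"rotation":[0,0,0],"fingers":1},{"dp":[0,0.015,0],"rotation":[0,0,0],"fingers":1},{"dp":[0,0.018,0],"rotation":[0,0,0],"fingers":1},{"dp":[0,0.02,0],"rotation":[0,0,0],"fingers":1}]'; python3 - <<'E'
from h import *
o=np.array([.566,.0814]);e=np.array([np.cos(.073),-np.sin(.073)]);n=np.array([-e[1],e[0]])
s=arm.observe();d=s["position"][:2]-o;print("way",d@e,d@n,"F",s["force"][:2]@e,s["force"][:2]@n)
g=lambda i:(255*np.clip(i/160.,0,1)**0.6).astype(np.uint8)
a=arm.get_image("scene");b=arm.get_image("top");cv2.imwrite("pics/m_t.png",b)
crop(g(b),130,150,100,120,5,"pics/m1.png");crop(g(a),260,140,140,100,5,"pics/m2.png")
E
```

```text
clock: 13.68
position: [0.4854, 0.0872, 0.0732]
ee_rot: [-2.3, -2.139, -0.0]
force: [-1.6, -1.1, -0.5]
width: 0.003
way -0.08081573047442149 -0.00012800130751077556 F -1.473314535732386 -1.246996999892423
```

View pics/m1.png

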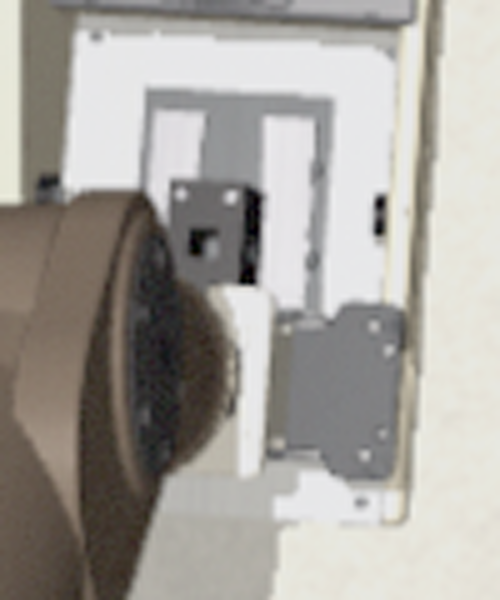

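```bash
cat > st.py <<'E'
from h import *
o=np.array([.566,.0814]);e=np.array([np.cos(.073),-np.sin(.073)]);n=np.array([-e[1],e[0]])
s=arm.observe();d=s["position"][:2]-o;print("t",s["clock"],"way",(d@e).round(5),(d@n).round(5),"z",s["position"][2].round(4),"F",(s["force"][:2]@e).round(2),(s["force"][:2]@n).round(2),s["force"][2].round(2))
E
python3 -m pendant '[{"dp":[0,0.0015,0],"rotation":[0,0,0],"fingers":1},{"dp":[0,0.003,0],"rotation":[0,0,0],"fingers":1},{"dp":[0,0.0045,0],"rotation":[0,0,0],"fingers":1},{"dp":[0,0.006,0],"rotation":[0,0,0],"fingers":1},{"dp":[0,0.007,0],"rotation":[0,0,0],"fingers":1},{"dp":[0,0.008,0],"rotation":[0,0,0],"fingers":1}]'; python3 st.py;python3 -m pendant '[{"dp":[0,0.0005,0],"rotation":[0,0,0],"fingers":1},{"dp":[0,0.001,0],"rotation":[0,0,0],"fingers":1}]'; python3 st.py
```

```text
clock: 14.52
position: [0.4935, 0.0867, 0.0733]
ee_rot: [-2.3, -2.139, -0.001]
force: [-3.4, 0.4, 2.6]
width: 0.009
t 14.525 way -0.07273 -2e-05 z 0.0733 F -3.46 0.17 2.57
clock: 14.78
position: [0.4944, 0.0867, 0.0733]
ee_rot: [-2.3, -2.139, -0.001]
force: [-2.7, 0.3, 1.4]
width: 0.004
t 14.775 way -0.07178 2e-05 z 0.0733 F -2.74 0.09 1.36
```

Now half-millimetre rows, two per call, with a force check after each.

```bash
P(){ :; }
python3 -m pendant '[{"dp":[0,0.0005,0],"rotation":[0,0,0],"fingers":1},{"dp":[0,0.001,0],"rotation":[0,0,0],"fingers":1}]'>/dev/null; python3 st.py
python3 -m pendant '[{"dp":[0,0.0005,0],"rotation":[0,0,0],"fingers":1},{"dp":[0,0.001,0],"rotation":[0,0,0],"fingers":1}]'>/dev/null; python3 st.py
```

```text
t 15.025 way -0.0708 7e-05 z 0.0733 F -3.55 0.91 1.36
t 15.275 way -0.06982 0.00011 z 0.0733 F -3.43 -0.06 1.99
```

```bash
python3 -m pendant '[{"dp":[0,0.0005,0],"rotation":[0,0,0],"fingers":1},{"dp":[0,0.001,0],"rotation":[0,0,0],"fingers":1}]'>/dev/null; python3 st.py
```

```text
t 15.525 way -0.06888 0.00014 z 0.0733 F -4.19 0.67 2.43
```

```bash
python3 -m pendant '[{"dp":[0,0.0005,0],"rotation":[0,0,0],"fingers":1},{"dp":[0,0.001,0],"rotation":[0,0,0],"fingers":1}]'>/dev/null; python3 st.py
```

```text
t 15.775 way -0.06791 0.0002 z 0.0733 F -3.67 0.44 1.9
```

```bash
python3 -m pendant '[{"dp":[0,0.0005,0],"rotation":[0,0,0],"fingers":1},{"dp":[0,0.001,0],"rotation":[0,0,0],"fingers":1}]'>/dev/null; python3 st.py
```

```text
t 16.025 way -0.06692 0.00021 z 0.0733 F -4.52 1.0 2.61
```

```bash
python3 -m pendant '[{"dp":[0,0.0005,0],"rotation":[0,0,0],"fingers":1},{"dp":[0,0.001,0],"rotation":[0,0,0],"fingers":1}]'>/dev/null; python3 st.py
```

```text
t 16.275 way -0.06593 0.0003 z 0.0733 F -4.35 1.09 2.99
```

```bash
python3 -m pendant '[{"dp":[0,0.0005,0],"rotation":[0,0,0],"fingers":1},{"dp":[0,0.001,0],"rotation":[0,0,0],"fingers":1}]'>/dev/null; python3 st.py
```

```text
t 16.525 way -0.065 0.00035 z 0.0733 F -5.51 1.54 2.9
```

```bash
python3 -m pendant '[{"dp":[0,0.0005,0],"rotation":[0,0,0],"fingers":1},{"dp":[0,0.001,0],"rotation":[0,0,0],"fingers":1}]'>/dev/null; python3 st.py
```

```text
t 16.775 way -0.06397 0.00037 z 0.0733 F -5.45 0.95 3.63
```

```bash
python3 -m pendant '[{"dp":[0,-0.003,0],"rotation":[0,0,0],"fingers":1},{"dp":[0,-0.003,0],"rotation":[0,0,0],"fingers":1},{"dp":[0,-0.003,0],"rotation":[0,0,0],"fingers":1}]'>/dev/null; python3 st.py; python3 - <<'E'
from h import *
tgt((.4373,.0905,.073),1.4978)
g=lambda i:(255*np.clip(i/160.,0,1)**0.6).astype(np.uint8)
b=arm.get_image("top");cv2.imwrite("pics/n_t.png",b)
crop(g(b),150,165,50,50,12,"pics/n1.png")
E
```

```text
t 17.15 way -0.06646 0.00025 z 0.0734 F 0.14 0.2 0.85
t 17.15 pos [0.4997 0.0865 0.0734] F [0.15 0.19 0.85] w 0.9
toolx yaw 1.4984
dp [-0.0005 -0.0626  0.0004] rot [ 0.0001 -0.001   0.0006]
```

View pics/n1.png

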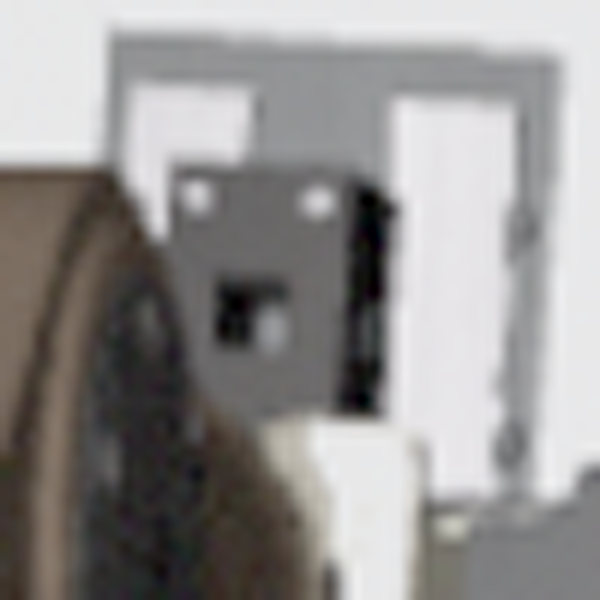

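```bash
python3 - <<'E'
from h import *
o=np.array([.566,.0814]);e=np.array([np.cos(.073),-np.sin(.073)]);n=np.array([-e[1],e[0]])
P=[onz("top",((x+.5)/12-.5+150,(y+.5)/12-.5+165),.128)[:2] for x,y in((196,197),(319,202))]
m=(P[0]+P[1])/2-o;v=P[0]-P[1];print(m@e-.021,m@n,"yaw err",np.arctan2(-(v@e),v@n))
E
```

```text
-0.003169689213915805 -0.0002508795270309956 yaw err 0.015209689659639763
```

```bash
python3 -m pendant '[{"dp":[0,0.001,0],"rotation":[0,0,0],"fingers":1},{"dp":[0,0.002,0],"rotation":[0,0,0],"fingers":1},{"dp":[0,0.0025,0],"rotation":[0,0,0],"fingers":1},{"dp":[0,0.003,0],"rotation":[0,0,0],"fingers":1}]'>/dev/null; python3 st.py
```

```text
t 17.7 way -0.06399 0.00027 z 0.0733 F -2.44 0.49 1.89
```

```bash
python3 -m pendant '[{"dp":[0,0.0005,0],"rotation":[0,0,0],"fingers":1},{"dp":[0,0.001,0],"rotation":[0,0,0],"fingers":1}]'>/dev/null; python3 st.py
```

```text
t 17.95 way -0.06365 0.00029 z 0.0732 F -3.87 0.2 2.33
```

```bash
python3 -m pendant '[{"dp":[0,0.0005,0],"rotation":[0,0,0],"fingers":1},{"dp":[0,0.001,0],"rotation":[0,0,0],"fingers":1}]'>/dev/null; python3 st.py
```

```text
t 18.2 way -0.06283 0.00035 z 0.0731 F -3.08 -0.05 1.61
```

```bash
python3 -m pendant '[{"dp":[0,0.0005,0],"rotation":[0,0,0],"fingers":1},{"dp":[0,0.001,0],"rotation":[0,0,0],"fingers":1}]'>/dev/null; python3 st.py
```

```text
t 18.45 way -0.06193 0.00042 z 0.0731 F -3.96 0.54 3.02
```

```bash
python3 -m pendant '[{"dp":[0,0.0005,0],"rotation":[0,0,0],"fingers":1},{"dp":[0,0.001,0],"rotation":[0,0,0],"fingers":1}]'>/dev/null; python3 st.py
```

```text
t 18.7 way -0.061 0.00046 z 0.0731 F -4.42 1.31 3.58
```

```bash
python3 -m pendant '[{"dp":[0,0.0005,0],"rotation":[0,0,0],"fingers":1},{"dp":[0,0.001,0],"rotation":[0,0,0],"fingers":1}]'>/dev/null; python3 st.py
```

```text
t 18.95 way -0.05999 0.00052 z 0.0731 F -4.75 1.52 2.93
```

```bash
python3 -m pendant '[{"dp":[0,0.0005,0],"rotation":[0,0,0],"fingers":1},{"dp":[0,0.001,0],"rotation":[0,0,0],"fingers":1}]'>/dev/null; python3 st.py
```

```text
t 19.2 way -0.05904 0.00055 z 0.0731 F -4.21 0.75 3.53
```

```bash
python3 -m pendant '[{"dp":[0,0.0005,0],"rotation":[0,0,0],"fingers":1},{"dp":[0,0.001,0],"rotation":[0,0,0],"fingers":1}]'>/dev/null; python3 st.py
```

```text
t 19.45 way -0.05807 0.00057 z 0.0731 F -5.18 0.9 4.62
```

```bash
python3 -m pendant '[{"dp":[0,0.0005,0],"rotation":[0,0,0],"fingers":1},{"dp":[0,0.001,0],"rotation":[0,0,0],"fingers":1}]'>/dev/null; python3 st.py
```

```text
t 19.7 way -0.05746 0.00066 z 0.073 F -6.48 1.11 6.03
```

```bash
python3 -m pendant '[{"dp":[0,0.0005,0],"rotation":[0,0,0],"fingers":1},{"dp":[0,0.001,0],"rotation":[0,0,0],"fingers":1}]'>/dev/null; python3 st.py
```

```text
t 19.95 way -0.05738 0.00064 z 0.0729 F -7.75 0.31 7.03
```

```bash
python3 -m pendant '[{"dp":[-0.0006,-0.002,-0.001],"rotation":[0,0,0],"fingers":1},{"dp":[-0.0006,-0.003,-0.002],"rotation":[0,0,0],"fingers":1},{"dp":[-0.0003,-0.003,-0.002],"rotation":[0,0,0],"fingers":1},{"dp":[-0.0003,-0.003,-0.002],"rotation":[0,0,0],"fingers":1}]'>/dev/null; python3 st.py; python3 - <<'E'
from h import *
tgt((.5,.0905,.075),1.4978)
g=lambda i:(255*np.clip(i/160.,0,1)**0.6).astype(np.uint8)
b=arm.get_image("top");cv2.imwrite("pics/o_t.png",b)
crop(g(b),150,165,50,50,12,"pics/o1.png")
E
```

```text
t 20.45 way -0.06003 0.00036 z 0.075 F -1.05 -0.18 0.23
t 20.45 pos [0.5062 0.0861 0.075 ] F [-1.06 -0.1   0.23] w 0.4
toolx yaw 1.4993
dp [ 0.0039 -0.0065  0.    ] rot [-0.0054 -0.0012  0.0015]
```

View pics/o1.png

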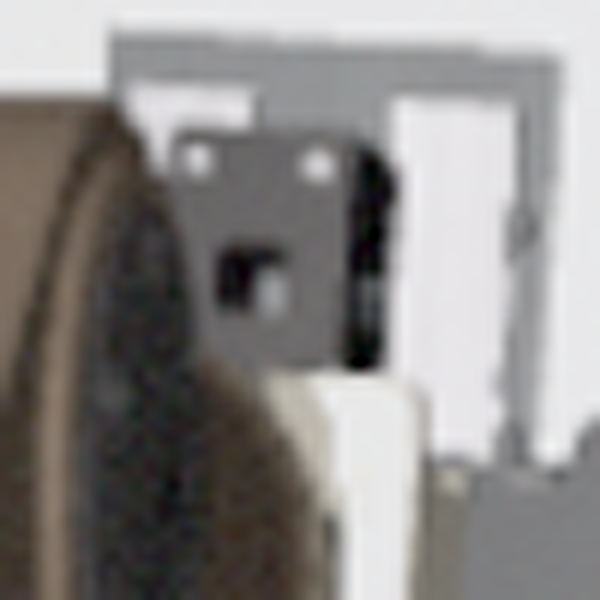

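```bash
python3 -m pendant '[{"dp":[0,0,0],"rotation":[-0.005,-0.001,0.001],"fingers":1},{"dp":[0,0.001,0],"rotation":[-0.005,-0.001,0.001],"fingers":1},{"dp":[0,0.002,0],"rotation":[-0.005,-0.001,0.001],"fingers":1},{"dp":[0,0.0025,0],"rotation":[-0.005,-0.001,0.001],"fingers":1}]'>/dev/null; python3 st.py; python3 - <<'E'
from h import *
tgt((.5,.0905,.075),1.4978)
E
```

```text
t 21.0 way -0.05749 0.00032 z 0.0749 F 0.49 -0.43 0.93
t 21.0 pos [0.5087 0.0859 0.0749] F [ 0.45 -0.47  0.93] w 0.4
toolx yaw 1.4982
dp [ 0.0039 -0.009  -0.0001] rot [-0.0005 -0.0001  0.0004]
```

Now at the contact point, with the tool straight. I push in small steps, lifting slightly so it doesn't press down.

```bash
python3 -m pendant '[{"dp":[0,0.0004,0],"rotation":[0,0,0],"fingers":1},{"dp":[0,0.0008,0],"rotation":[0,0,0],"fingers":1}]'>/dev/null; python3 st.py
```

```text
t 21.25 way -0.05739 0.00027 z 0.0748 F -4.14 -0.59 3.48
```

```bash
python3 -m pendant '[{"dp":[0,0.0004,-0.0002],"rotation":[0,0,0],"fingers":1},{"dp":[0,0.0008,-0.0002],"rotation":[0,0,0],"fingers":1}]'>/dev/null; python3 st.py
```

```text
t 21.5 way -0.05737 0.00028 z 0.0748 F -4.7 0.51 4.34
```

```bash
python3 -m pendant '[{"dp":[0,0.0008,-0.0008],"rotation":[0,0,0],"fingers":1},{"dp":[0,0.001,-0.001],"rotation":[0,0,0],"fingers":1},{"dp":[0,0.001,-0.001],"rotation":[0,0,0],"fingers":1}]'>/dev/null; python3 st.py
```

```text
t 21.875 way -0.05737 0.00024 z 0.0753 F -5.18 0.0 -3.55
```

```bash
python3 -m pendant '[{"dp":[0,0.001,0],"rotation":[0,0,0],"fingers":1},{"dp":[0,0.0014,-0.0002],"rotation":[0,0,0],"fingers":1},{"dp":[0,0.0014,-0.0002],"rotation":[0,0,0],"fingers":1}]'>/dev/null; python3 st.py
```

```text
t 22.25 way -0.05732 0.00022 z 0.0752 F -8.67 1.23 1.65
```

```bash
python3 -m pendant '[{"dp":[0,0.0014,-0.0003],"rotation":[0,0,0],"fingers":1},{"dp":[0,0.0018,-0.0005],"rotation":[0,0,0],"fingers":1}]'>/dev/null; python3 st.py
```

```text
t 22.5 way -0.0573 0.0002 z 0.0753 F -8.99 1.2 0.1
```

```bash
python3 -m pendant '[{"dp":[0,0.0018,-0.0003],"rotation":[0,0,0],"fingers":1},{"dp":[0,0.0022,-0.0005],"rotation":[0,0,0],"fingers":1},{"dp":[0,0.0022,-0.0005],"rotation":[0,0,0],"fingers":1}]'>/dev/null; python3 st.py
```

```text
t 22.875 way -0.05727 0.0002 z 0.0753 F -9.39 0.32 2.15
```

```bash
python3 -m pendant '[{"dp":[0,0.002,-0.0004],"rotation":[0,0,0],"fingers":1},{"dp":[0,0.0025,-0.0006],"rotation":[0,0,0],"fingers":1},{"dp":[0,0.0025,-0.0006],"rotation":[0,0,0],"fingers":1}]'>/dev/null; python3 st.py
```

```text
t 23.25 way -0.05728 0.00021 z 0.0754 F -10.95 0.73 2.25
```

```bash
python3 -m pendant '[{"dp":[0,0.0026,-0.0006],"rotation":[0,0,0],"fingers":1},{"dp":[0,0.003,-0.0008],"rotation":[0,0,0],"fingers":1},{"dp":[0,0.0032,-0.0008],"rotation":[0,0,0],"fingers":1}]'>/dev/null; python3 st.py
```

```text
t 23.625 way -0.05729 0.00018 z 0.0754 F -12.83 1.3 4.04
```

```bash
python3 -m pendant '[{"dp":[0,0.0032,-0.0008],"rotation":[0,0,0],"fingers":1},{"dp":[0,0.0036,-0.0009],"rotation":[0,0,0],"fingers":1},{"dp":[0,0.0036,-0.0009],"rotation":[0,0,0],"fingers":1}]'>/dev/null; python3 st.py
```

```text
t 24.0 way -0.0573 0.00019 z 0.0755 F -13.54 0.32 4.57
```

```bash
python3 -m pendant '[{"dp":[0,0.0037,-0.0013],"rotation":[0,0,0],"fingers":1},{"dp":[0,0.0041,-0.0016],"rotation":[0,0,0],"fingers":1},{"dp":[0,0.0041,-0.0016],"rotation":[0,0,0],"fingers":1}]'>/dev/null; python3 st.py
```

```text
t 24.375 way -0.05733 0.0002 z 0.0757 F -13.45 0.61 -1.32
```

```bash
python3 -m pendant '[{"dp":[0,0.0042,-0.0008],"rotation":[0,0,0],"fingers":1},{"dp":[0,0.0046,-0.0012],"rotation":[0,0,0],"fingers":1},{"dp":[0,0.0046,-0.0012],"rotation":[0,0,0],"fingers":1}]'>/dev/null; python3 st.py
```

```text
t 24.75 way -0.05734 0.00014 z 0.0756 F -16.48 -0.57 4.55
```

The push reached 16.5 N along the way with the position steady. I retract straight back and then up to look.

```bash
python3 -m pendant '[{"dp":[0,-0.002,0],"rotation":[0,0,0],"fingers":1},{"dp":[0,-0.01,0],"rotation":[0,0,0],"fingers":1},{"dp":[0,-0.03,0],"rotation":[0,0,0],"fingers":1},{"dp":[0,-0.05,-0.03],"rotation":[0,0,0],"fingers":1},{"dp":[0,-0.08,-0.09],"rotation":[0,0,0],"fingers":1},{"dp":[0,-0.08,-0.15],"rotation":[0,0,0],"fingers":1},{"dp":[0,-0.08,-0.15],"rotation":[0,0,0],"fingers":1},{"dp":[0,-0.08,-0.15],"rotation":[0,0,0],"fingers":1}]'; python3 - <<'E'
from h import *
g=lambda i:(255*np.clip(i/160.,0,1)**0.6).astype(np.uint8)
a=arm.get_image("scene");b=arm.get_image("top");cv2.imwrite("pics/p_t.png",b)
crop(g(b),145,160,60,75,8,"pics/p1.png");crop(g(a),120,120,260,130,3,"pics/p2.png")
E
```

```text
clock: 25.75
position: [0.437, 0.0913, 0.2298]
ee_rot: [-2.271, -2.121, 0.053]
force: [-0.7, -0.0, -0.3]
width: 0.002
```

View pics/p1.png

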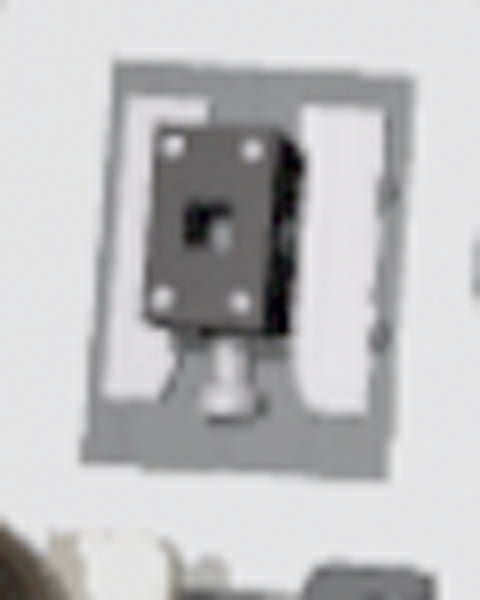

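View pics/p2.png

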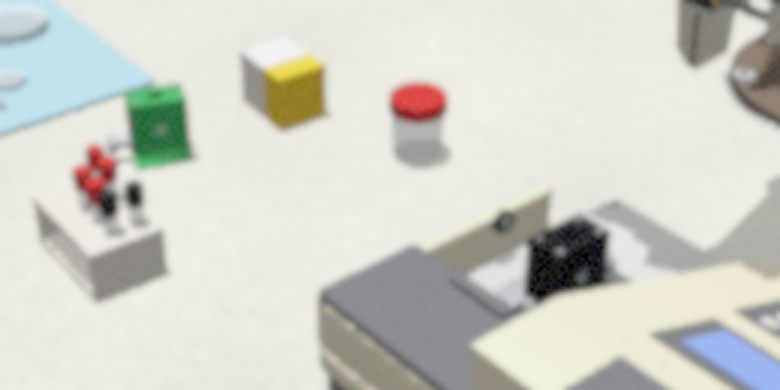

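```bash
python3 - <<'E'
from h import *
b=cv2.imread("pics/p_t.png");g=cv2.cvtColor(b,cv2.COLOR_BGR2GRAY).astype(float)
T=[]
for p in((173,144),(253,150),(162,297),(240,303)):
    u,v=(p[0]+.5)/8-.5+145,(p[1]+.5)/8-.5+160
    T.append((u,v))
P=np.array([onz("top",u,.128) for u in T]);a=P[:2].mean(0)-P[2:].mean(0);l=P[[0,2]].mean(0)-P[[1,3]].mean(0);c=P.mean(0)
o=np.array([.566,.0814]);e=np.array([np.cos(.073),-np.sin(.073)]);n=np.array([-e[1],e[0]])
d=c[:2]-o;print("in way",d@e,d@n,"yaw err",np.arctan2(a[1],a[0])+.073,np.arctan2(-l[0],l[1])+.073)
s=arm.observe();print(s["clock"],s["position"],s["force"])
E
```

```text
in way 0.0038502141445803206 -7.448878971985083e-05 yaw err -0.002245363890265334 -0.019640612505551894
25.85 [0.43608729 0.09095887 0.22853693] [-0.99732724 -0.2136811  -0.37528836]
```

```bash
python3 - <<'E'
from cell import arm
print(arm.sign_off())
E
```

```text
the job is handed in; nothing more can be done
None
```

The cuvette holder is in the way and pushed home, and I handed the job in at about 26 s. No verdict came back, so the wedge force on the fixed rail is not confirmed.

**What I did:** I gripped the black holder across its flat sides; the jaws stopped at 34 mm, which matches its width. I set it down by feel on the bay floor before the mouth and slid it about 20 mm into the way. After letting go, I pushed it home at the knob with the shut fingers. It stopped near the way's origin, and I raised the push in small steps to about 16.5 N, with the fingers moving only about 0.1 mm. Then I backed straight off and up.

**Last checks:**
- **Holder position:** the top view puts it about 4 mm beyond the way's origin and less than 0.5 mm off the centre line. It is straight to the way within 0.02 rad; two estimates gave -0.002 and -0.020.
- **Other things:** in the last scene picture the jar, carton, tube rack and green look-alike look where they were. The hand was clear of everything.

**Disagreements:**
- **Position estimates:** the finger position puts the holder about 2 mm beyond the origin, against 4 mm from the camera. Both are within tolerance.
- **First stop:** the first push stopped with the fingers about 0.6 mm to one side and pressing down with about 7 N. I backed off, straightened the tool and pushed again. It stopped at the same place, with lower side force but still up to about 4.5 N pressing down.
- **Wedge:** I inferred that it is wedged from the push force and the steady stop; I did not test it by pulling.

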